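Wind the flange screw into the optical gauge

ROBOT

A 6-joint arm with a two-finger parallel gripper is mounted at the origin on the work surface. World frame = base frame: x ahead of the robot, y to its left, z up, the work surface at z = 0. Lengths are in m, angles in rad, forces in N, time in s.
With the tool pointing down it reaches from about 0.375 to 0.975 m from the base axis. Payload 3.8 kg.
Tool frame: the origin (TCP) lies on the centre line of the jaws, within the pads' length; the fingertips stand 25 mm ahead of it and the grasp point (between the pads) lies 6 mm ahead of it; z points along the fingers, y is the line along which they close (so a half turn about z gives the same grasp; the last joint's range is limited). The gripper opens to 85 mm and grips with 20 to 120 N. Pads are 22 mm wide; open, the fingers measure 114 mm over their backs; the gripper's body (76 mm by 85 mm) begins 54 mm behind the grasp point. The pads swing forward as they close: fully open they stand 13 mm farther back than shut.
Start: joints at [1.176, 0.264, 1.604, -0, 1.274, -0.037], TCP at [0.236, 0.632, 0.256] pointing down, gripper open.
Joint ranges: [-2.63, 2.63], [-0.94, 2.18], [0.31, 2.57], [-1.31, 4.45], [0, 2.66], [-2.55, 2.55]. Speed limits (rad/s): [2.57, 2.57, 3.14, 3.14, 3.14, 3.14].

INTERFACE

Orientations are given as a rotation vector (axis times angle).
In Python, from workcell import bot gives the robot as it stands. The module is installed in compiled form; this text tells all that it offers.
- The arm moves only by the tool play_rows, never from a script. Its argument "commands" is a list that holds one entry, the list of rows, each a list of 7 numbers: the shift along the tool's x, y, z as a fraction of full scale, then the turn, a rotation vector about the tool's x, y, z as a fraction of full scale, then the closure, from -1 (fully open) to 1 (shut). A call has 1 to 8 rows; each row is the pose to reach, as a shift and turn from the pose commanded when the call began, along the tool's axes at that moment, turning the shorter way round; what a row does not reach only later rows make up. Full scale, the value 1, is 60 cm for a shift and 180 degrees for a turn. A row lasts 1/10 s, in which the tool goes at most 50 mm and 8.59 degrees, less where a joint would pass 70% of its speed; a pose out of reach is approached as far as the arm can. A call with a number of a shift or a turn outside -1 to 1 is refused whole. A call with a gripper value outside its range is refused whole. The fingers move at their own pace and stop on an object; "force" is the grip in N (left out, the last holds). Time passes only in rows, so rows that repeat a pose let the fingers close. It gives the time, the measured TCP pose, the force, the opening and the grip force at its end, in the units of the state.
- bot.read_state(): the state, without advancing time (a new reading comes with each control period).
- bot.read_camera(name): name is "side" or "top" or "wrist"; returns the picture (384x512x3 uint8, blue, green, red); there is no depth.
- bot.camera_params(name): a dict with "fov_y" (degrees; the focal length in pixels is half the picture's height over the tangent of half this angle, whatever the lens; pixels are square), "cx", "cy" (the principal point, pixels), "rvec" (rotation vector, rad) and "tvec" (3), from world to camera coordinates, as OpenCV has them. Camera axes: x right, y down, z forward; pixel columns grow to the right and rows downward; lengths in m; the calibration is good to about 2 mm. The wrist camera is an equidistant fisheye: a pixel r from the principal point sees the ray r / f radians off the axis. A picture is of the moment at which its call begins: read the wrist's pose just before it. camera_params takes no time and is no camera call; for the wrist camera it gives the pose at the moment of the call.
- bot.finish_job(): hands the job in; it is judged then, once.
The state is a dict: "time": time; "q": joint angles; "joint_vel": joint speeds; "joint_torque": joint torques, N m; "tool_pos": TCP position; "tcp_rot": TCP orientation; "wrist_force": force on the tool from outside, world axes, zero at the start; "torque": the same for the moment, N m; "width": opening from 0.0 (shut) to 1.0 (fully open); "grip_force": force on a finger pad.
Only numpy, scipy, OpenCV 4.12 (cv2) and the standard library are available. Lean on these libraries where they do the work, as an engineer would, in place of code of your own. Each camera call takes 0.05 s, during which the arm holds its last target. There are 200 camera calls.

TASK

On the inspection bench, use the slide's hand crank to wind the carriage along its bed until the screw standing on it is midway between the two white blocks of the optical gauge, then let go and leave it at rest there. Move the carriage only with the crank; do not touch the carriage itself.

Things in the scene. Friction and masses are not known exactly. Their poses are not given: they have to be found in the camera images.
- crank_handle (a point): Middle of the crank's upright handle: black round grip, 24 mm thick, 56 mm tall (84 to 140 mm above the bench), spinning freely on its pin at the end of a flat steel arm. Point on the grip's axis, 115 mm above the bench, 55 mm from the crank's axis; its frame spins with the grip. The low round rotary table with a short stub handle, elsewhere on the bench, is not part of this job.
- crank_axis (a point): On the crank's vertical axis, 84 mm above the bench, just over hub and arm, on the grey gearbox at one end of the grey bed (100 x 460 mm). Its -y axis points along the bed to the far end. Turning clockwise seen from above drives the carriage that way, away from the gearbox, 60 mm a turn; anticlockwise brings it back. Turns lightly (2 to 3 N), stays put, runs 20 mm or more past the gauge.
- carriage: Dark steel plate (88 mm across the bed, 70 mm along it, 39 to 51 mm above the bench) on the bed's steel rails, with an aluminium block and a flange screw standing point up in its middle, top at 104 mm. Origin: at bench height under the screw's axis; axes parallel to the slide's. It starts between gearbox and gauge, one to two and a quarter crank turns short of the gauge.
- gate: Optical gauge: two white blocks (each 40 mm across the bed, 56 mm along it, 95 mm high) that stand one on either side of the bed, 116 mm apart, with a round black lens on each inner face. Fixed. Origin: at bench height, in the middle of the bed, midway between the two blocks. Axes parallel to the slide's.
There are look-alikes about, which are no part of the job. Leave any yellow look-alike of the gate alone.

How it is judged:
At the end, for the whole second after the job is handed in: The screw on the carriage stands within 12 mm of the point midway between the two gauge blocks, and the carriage is at rest (horizontal distance between carriage and gate below 0.012 m and linear speed of carriage below 0.005 m/s); the robot touches nothing.
It fails at once if the robot pushes the carriage itself (over 1 N) instead of winding the crank (contact force between any of the fingers, the arm and carriage above 1 N).
It also fails if it takes over 51 s, if anything falls off the work surface, if the arm or the gripper's body presses on something with over 40 N, if the wrist force passes 120 N, or if a joint passes its speed limit or range.

## Working session

There is one attempt and no reset: what is moved stays moved. The work goes in short steps, Python scripts to look and compute and a tool call to move; the robot and the scene stay as the last step left them, time stands still between calls to the robot, and variables do not carry over. Pictures are saved under pics/ and viewed, at most 10 in all, crops included, and the job is handed in when it is done.

Besides the shell and the picture viewer there is one more tool, called after ">>>" by a JSON object that holds its "fn" and its "kwargs". play_rows: Moves the arm, as the interface text tells. Its arguments: {"type":"object","properties":{"commands":{"type":"array"},"force":{"type":"number"}},"required":["commands"]}

```bash
mkdir -p pics; cat > h.py <<'E'
import numpy as np, cv2
from workcell import bot
from scipy.spatial.transform import Rotation as R
def cam(n):
    p=bot.camera_params(n); f=192/np.tan(np.radians(p['fov_y'])/2)
    M=R.from_rotvec(np.ravel(p['rvec'])).as_matrix(); t=np.ravel(p['tvec']); return f,p['cx'],p['cy'],M,t
def ray(n,u,v,c=None):
    f,cx,cy,M,t=c or cam(n); x,y=(u-cx)/f,(v-cy)/f
    if n=='wrist':
        r=np.hypot(x,y); d=np.array([x*np.sin(r)/r,y*np.sin(r)/r,np.cos(r)]) if r>1e-9 else np.array([0,0,1.])
    else: d=np.array([x,y,1.])
    return -M.T@t, M.T@d
def onz(n,u,v,z,c=None):
    o,d=ray(n,u,v,c); return o+d*(z-o[2])/d[2]
E
python3 - <<'E'
from h import *
for n in ('top','side'):
    cv2.imwrite(f'pics/{n}0.png',cv2.resize(bot.read_camera(n),(800,600)))
    c=cam(n);print(n,c[:3],-c[3].T@c[4])
s=bot.read_state();print(s['time'],s['tool_pos'],s['tcp_rot'],R.from_rotvec(s['tcp_rot']).as_matrix())
E
```

```text
top (np.float64(400.49425600900025), 250.84804830064132, 195.94295806488964) [ 0.28448761 -0.04469555  1.01971601]
side (np.float64(381.16442524010125), 250.58246311996487, 191.4926875512938) [-0.01240321  0.66083774  0.61148559]
0.1 [0.23616855 0.63167109 0.25508727] [-0.55902047 -3.09099718  0.00316153] [[-9.36655230e-01  3.50251821e-01 -8.01012672e-04]
 [ 3.50252727e-01  9.36653305e-01 -1.90076883e-03]
 [ 8.45234238e-05 -2.06092194e-03 -9.99997873e-01]]
```

View pics/top0.png

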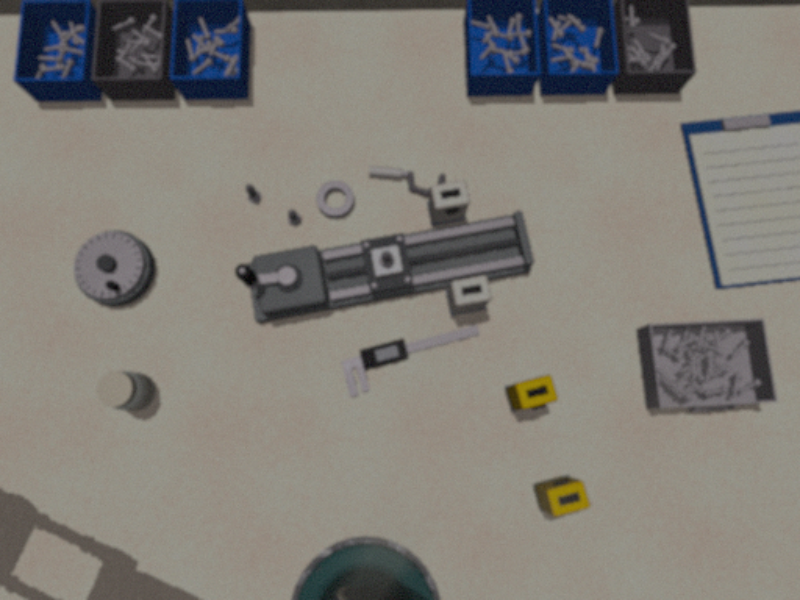

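View pics/side0.png

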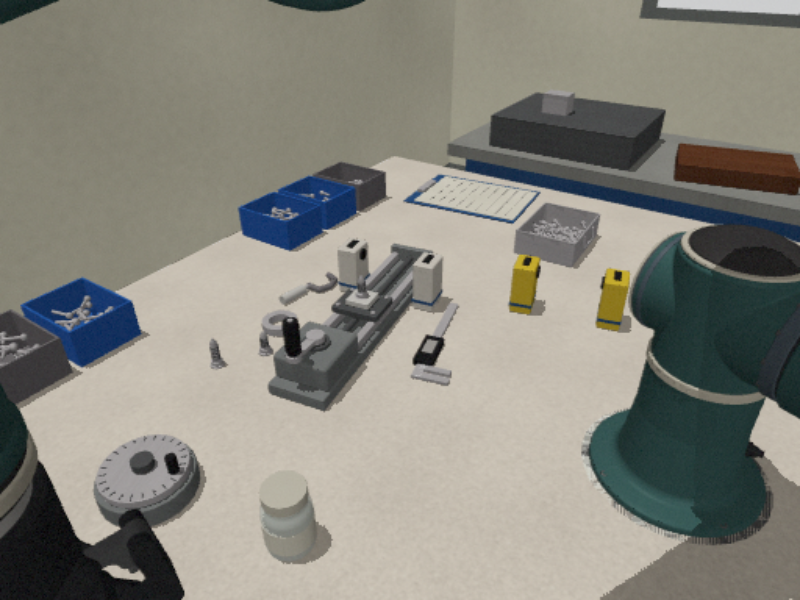

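The top view shows the crank hub at about (288,275), its black grip at (243,271), and the carriage screw at (387,260). The white gauge blocks are at (450,195) and (470,290). Two other things look similar:
- **Rotary table:** it has a stub handle at (112,287), but it is low and round, so it is not the crank.
- **Yellow blocks:** the pair at (535,392) and (567,497) is the wrong colour and stands off the bed.

The grip at (243,271) fits the description because it stands upright on the grey gearbox at the bed's end. I'll confirm that in one enlarged crop.

```bash
python3 - <<'E'
from h import *
im=bot.read_camera('top'); cv2.imwrite('pics/crop1.png',cv2.resize(im[105:215,145:350],None,fx=3.9,fy=3.9,interpolation=cv2.INTER_CUBIC))
k=1/1.5625
P=lambda u,v,z:onz('top',u*k,v*k,z)
g=[P(450,192,.095),P(471,288,.095)];print('gate',g,np.linalg.norm(g[0]-g[1]),(g[0]+g[1])/2)
hub=P(288,275,.084);print('hub',hub,'car',P(388,259,.104)); h=P(243,270,.14);print('handle',h,np.linalg.norm((h-hub)[:2]))
E
```

```text
gate [array([ 0.63790942, -0.1391165 ,  0.095     ]), array([ 0.48463963, -0.16630034,  0.095     ])] 0.15566178733115912 [ 0.56127452 -0.15270842  0.095     ]
hub [0.51103535 0.11255823 0.084     ] car [ 0.52908827 -0.04139025  0.104     ]
handle [0.5057399  0.16836344 0.14      ] 0.056055893649028306
```

View pics/crop1.png

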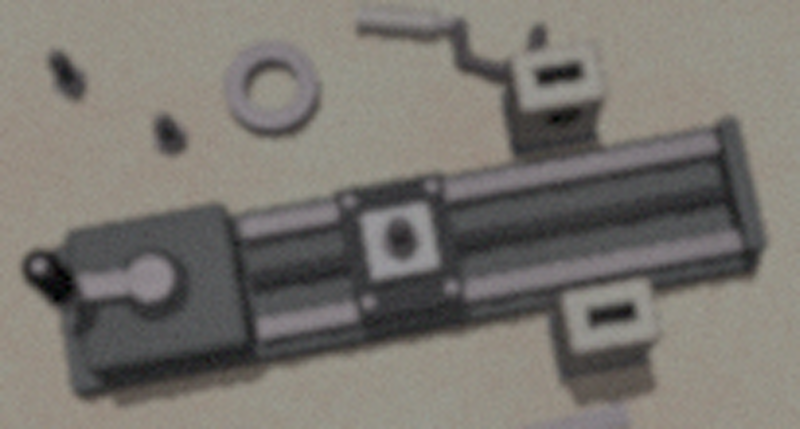

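The crop shows the upright black grip at (40,266), on the arm of the grey gearbox on the bed. The white pair at (557,78) and (610,320) straddles the bed. The measured block spacing is 156 mm and the grip radius 56 mm, both as they should be. The carriage is about 113 mm short, or 1.89 turns. I'll move above the grip now.

>>> {"fn": "play_rows", "kwargs": {"commands": [[[-0.692, -0.565, 0.09, 0, 0, 0, -1], [-0.692, -0.565, 0.09, 0, 0, 0, -1], [-0.692, -0.565, 0.09, 0, 0, 0, -1], [-0.692, -0.565, 0.09, 0, 0, 0, -1], [-0.692, -0.565, 0.09, 0, 0, 0, -1], [-0.692, -0.565, 0.09, 0, 0, 0, -1], [-0.692, -0.565, 0.09, 0, 0, 0, -1], [-0.692, -0.565, 0.09, 0, 0, 0, -1]]]}}

```text
time: 0.95
tool_pos: [0.4375, 0.2866, 0.2159]
tcp_rot: [0.559, 3.091, 0.0]
wrist_force: [1.6, 0.2, -0.4]
width: 1.002
grip_force: 0.0
```

>>> {"fn": "play_rows", "kwargs": {"commands": [[[-0.176, -0.144, 0.026, 0, 0, 0, -1], [-0.176, -0.144, 0.026, 0, 0, 0, -1], [-0.176, -0.144, 0.026, 0, 0, 0, -1], [-0.176, -0.144, 0.026, 0, 0, 0, -1], [-0.176, -0.144, 0.026, 0, 0, 0, -1]]]}}

```text
time: 1.45
tool_pos: [0.5056, 0.1698, 0.2001]
tcp_rot: [-0.563, -3.09, 0.0]
wrist_force: [-1.2, 0.1, 0.1]
width: 0.999
grip_force: 0.0
```

```bash
python3 - <<'E'
from h import *
s=bot.read_state();c=cam('wrist');print(s['tool_pos'],R.from_rotvec(s['tcp_rot']).as_matrix().round(3),s['q'],c[:3],-c[3].T@c[4])
np.savez('pics/c1.npz',M=c[3],t=c[4],i=c[:3])
im=bot.read_camera('wrist');cv2.imwrite('pics/w1raw.png',im);cv2.imwrite('pics/w1.png',cv2.resize(im,(800,600)))
E
```

```text
[0.50560322 0.1698227  0.20014177] [[-0.936  0.353 -0.001]
 [ 0.353  0.936  0.   ]
 [ 0.001 -0.    -1.   ]] [ 2.77040639e-01  4.01602690e-02  1.96694952e+00  5.45072168e-04
  1.13556290e+00 -9.33609661e-01] (np.float64(297.3186396354542), 263.9518347456265, 193.45498571051496) [0.44470271 0.19271052 0.31737906]
```

View pics/w1.png

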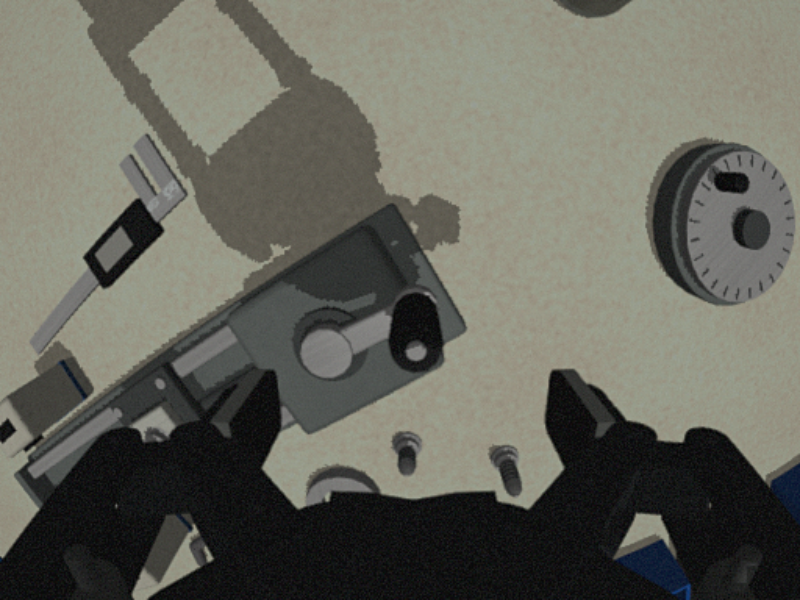

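The wrist view shows the grip top at about (416,347), with the pin at (416,351), and the hub disc at (326,352). The grip lies between the open fingers.

```bash
python3 - <<'E'
from h import *
k=1/1.5625
h=onz('wrist',416*k,346*k,.14);b=onz('wrist',326*k,351*k,.084)
print(h,b,np.linalg.norm((h-b)[:2]))
d=h-[0.5056,0.1698,.14]
M=R.from_rotvec(bot.read_state()['tcp_rot']).as_matrix();print(M.T@d/.6)
E
```

```text
[0.50680219 0.17156389 0.14      ] [0.51229175 0.11770581 0.084     ] 0.054137116198286636
[-8.44179924e-04  3.45608067e-03 -9.97125054e-07]
```

>>> {"fn": "play_rows", "kwargs": {"commands": [[[0, 0.003, 0.06, 0, 0, 0, -1], [0, 0.003, 0.128, 0, 0, 0, -1], [0, 0.003, 0.128, 0, 0, 0, -1], [0, 0.003, 0.128, 0, 0, 0, 1], [0, 0.003, 0.128, 0, 0, 0, 1], [0, 0.003, 0.128, 0, 0, 0, 1], [0, 0.003, 0.128, 0, 0, 0, 1], [0, 0.003, 0.128, 0, 0, 0, 1]]], "force": 40}}

```text
time: 2.3
tool_pos: [0.5074, 0.1721, 0.1258]
tcp_rot: [0.558, 3.089, 0.0]
wrist_force: [-0.2, -2.3, 4.8]
width: 0.266
grip_force: 39.1
```

```bash
cat > w.py <<'E'
# rows for clockwise circle: w.py start_deg total_deg step
from h import *
import sys
s=bot.read_state();M=R.from_rotvec(s['tcp_rot']).as_matrix();print(s['tool_pos'],s['wrist_force'],s['width'],s['grip_force'])
c=np.array([.5115,.1155]);p=s['tool_pos'][:2]-c;print('radius',np.linalg.norm(p),'ang',np.degrees(np.arctan2(p[1],p[0])))
a0=float(sys.argv[1]);n=int(sys.argv[2]);st=float(sys.argv[3])
e=lambda a:np.array([np.cos(np.radians(a)),np.sin(np.radians(a)),0])*.055
M=R.from_rotvec([-.563,-3.09,0]).as_matrix()
for j in range(0,n,8):
    print([[round(x,3) for x in (M.T@(e(a0-st*(i+1))-e(a0-st*j)))[:2]/.6]+[0,0,0,0,1] for i in range(j,min(j+8,n))])
E
python3 w.py 96 45 15
```

```text
[0.50739465 0.17209621 0.12577064] [-0.16793915 -2.28299628  4.7811317 ] 0.2662456224640866 39.131042243716365
radius 0.056744913731773025 ang 94.14882849047967
[[np.float64(-0.023), np.float64(0.008), 0, 0, 0, 0, 1], [np.float64(-0.046), np.float64(0.01), 0, 0, 0, 0, 1], [np.float64(-0.07), np.float64(0.005), 0, 0, 0, 0, 1], [np.float64(-0.092), np.float64(-0.005), 0, 0, 0, 0, 1], [np.float64(-0.11), np.float64(-0.021), 0, 0, 0, 0, 1], [np.float64(-0.123), np.float64(-0.041), 0, 0, 0, 0, 1], [np.float64(-0.131), np.float64(-0.063), 0, 0, 0, 0, 1], [np.float64(-0.133), np.float64(-0.087), 0, 0, 0, 0, 1]]
[[np.float64(0.005), np.float64(-0.024), 0, 0, 0, 0, 1], [np.float64(0.015), np.float64(-0.045), 0, 0, 0, 0, 1], [np.float64(0.031), np.float64(-0.063), 0, 0, 0, 0, 1], [np.float64(0.05), np.float64(-0.077), 0, 0, 0, 0, 1], [np.float64(0.073), np.float64(-0.084), 0, 0, 0, 0, 1], [np.float64(0.097), np.float64(-0.086), 0, 0, 0, 0, 1], [np.float64(0.12), np.float64(-0.082), 0, 0, 0, 0, 1], [np.float64(0.142), np.float64(-0.071), 0, 0, 0, 0, 1]]
[[np.float64(0.018), np.float64(0.016), 0
[... 874 characters left out ...]
p.float64(-0.024), 0, 0, 0, 0, 1], [np.float64(0.015), np.float64(-0.045), 0, 0, 0, 0, 1], [np.float64(0.031), np.float64(-0.063), 0, 0, 0, 0, 1], [np.float64(0.05), np.float64(-0.077), 0, 0, 0, 0, 1], [np.float64(0.073), np.float64(-0.084), 0, 0, 0, 0, 1], [np.float64(0.097), np.float64(-0.086), 0, 0, 0, 0, 1], [np.float64(0.12), np.float64(-0.082), 0, 0, 0, 0, 1], [np.float64(0.142), np.float64(-0.071), 0, 0, 0, 0, 1]]
[[np.float64(0.018), np.float64(0.016), 0, 0, 0, 0, 1], [np.float64(0.032), np.float64(0.035), 0, 0, 0, 0, 1], [np.float64(0.039), np.float64(0.058), 0, 0, 0, 0, 1], [np.float64(0.041), np.float64(0.082), 0, 0, 0, 0, 1], [np.float64(0.037), np.float64(0.105), 0, 0, 0, 0, 1]]
```

>>> {"fn": "play_rows", "kwargs": {"commands": [[[-0.023, 0.008, 0, 0, 0, 0, 1], [-0.046, 0.01, 0, 0, 0, 0, 1], [-0.07, 0.005, 0, 0, 0, 0, 1], [-0.092, -0.005, 0, 0, 0, 0, 1], [-0.11, -0.021, 0, 0, 0, 0, 1], [-0.123, -0.041, 0, 0, 0, 0, 1], [-0.131, -0.063, 0, 0, 0, 0, 1], [-0.133, -0.087, 0, 0, 0, 0, 1]]]}}

```text
time: 3.1
tool_pos: [0.5614, 0.0964, 0.1256]
tcp_rot: [-0.56, -3.087, -0.004]
wrist_force: [-10.7, 7.6, 10.6]
width: 0.268
grip_force: 39.9
```

>>> {"fn": "play_rows", "kwargs": {"commands": [[[0.005, -0.024, 0, 0, 0, 0, 1], [0.015, -0.045, 0, 0, 0, 0, 1], [0.031, -0.063, 0, 0, 0, 0, 1], [0.05, -0.077, 0, 0, 0, 0, 1], [0.073, -0.084, 0, 0, 0, 0, 1], [0.097, -0.086, 0, 0, 0, 0, 1], [0.12, -0.082, 0, 0, 0, 0, 1], [0.142, -0.071, 0, 0, 0, 0, 1]]]}}

```text
time: 3.9
tool_pos: [0.4673, 0.0826, 0.1256]
tcp_rot: [0.558, 3.091, -0.008]
wrist_force: [-3.8, -6.7, 14.3]
width: 0.267
grip_force: 40.7
```

>>> {"fn": "play_rows", "kwargs": {"commands": [[[0.018, 0.016, 0, 0, 0, 0, 1], [0.032, 0.035, 0, 0, 0, 0, 1], [0.039, 0.058, 0, 0, 0, 0, 1], [0.041, 0.082, 0, 0, 0, 0, 1], [0.037, 0.105, 0, 0, 0, 0, 1], [0.026, 0.127, 0, 0, 0, 0, 1], [0.011, 0.145, 0, 0, 0, 0, 1], [-0.009, 0.159, 0, 0, 0, 0, 1]]]}}

```text
time: 4.7
tool_pos: [0.5068, 0.1724, 0.1256]
tcp_rot: [0.556, 3.09, -0.003]
wrist_force: [-2.7, -9.2, 12.4]
width: 0.268
grip_force: 40.4
```

```bash
python3 - <<'E'
from h import *
s=bot.read_state();print(s['time'],s['tool_pos'],s['wrist_force'],s['width'])
im=bot.read_camera('top');cv2.imwrite('pics/crop2.png',cv2.resize(im[105:215,145:350],None,fx=3.9,fy=3.9,interpolation=cv2.INTER_CUBIC))
E
```

```text
4.7 [0.50681797 0.17235859 0.1255841 ] [-2.65382862 -9.21637369 12.38984375] 0.2679124767409638
```

View pics/crop2.png

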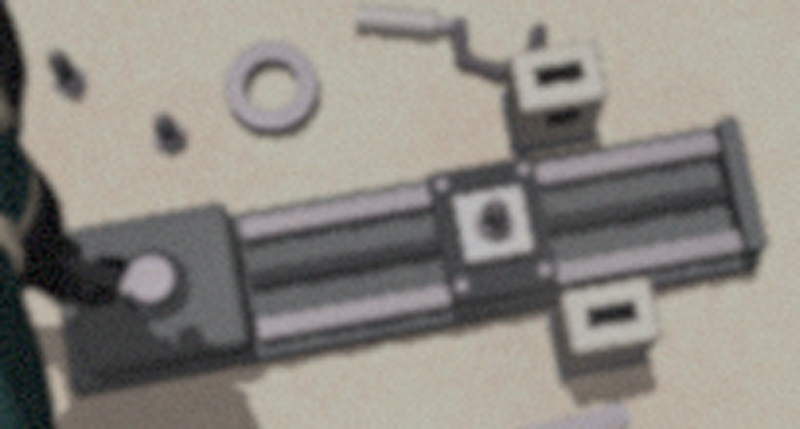

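One turn moved the carriage as expected: the plate's corner screws now centre on (493,227), and the blocks' tops are at (557,80) and (610,318). I'll work out what remains.

```bash
python3 - <<'E'
from h import *
P=lambda x,y,z:onz('top',145+(x+.5)/3.9-.5,105+(y+.5)/3.9-.5,z)[:2]
c=np.mean([P(*p,.051) for p in [(441,184),(524,170),(461,286),(546,269)]],0)
c0=np.mean([P(*p,.051) for p in [(351,200),(432,185),(369,302),(453,287)]],0)
a,b=P(557,80,.095),P(610,318,.095)
# block tops: mean of outer corners
g=(a+b)/2;d=np.array([(a-b)[1],-(a-b)[0]]);d/=np.linalg.norm(d)
print(c,c0,g,d,'moved',(c-c0)@d,'left',(g-c)@d,'lat',(g-c)@[-d[1],d[0]],np.linalg.norm(a-b))
print(onz('wrist',1,1,0)[:1])
E
```

```text
[ 0.55011248 -0.09806012] [ 0.54012725 -0.03913391] [ 0.55616715 -0.1513984 ] [ 0.17864362 -0.98391385] moved 0.05976211473227719 left 0.053561899273891926 lat -0.0035712722985454066 0.1544291299417192
[0.19143815]
```

>>> {"fn": "play_rows", "kwargs": {"commands": [[[-0.023, 0.008, 0, 0, 0, 0, 1], [-0.046, 0.01, 0, 0, 0, 0, 1], [-0.07, 0.005, 0, 0, 0, 0, 1], [-0.092, -0.005, 0, 0, 0, 0, 1], [-0.11, -0.021, 0, 0, 0, 0, 1], [-0.123, -0.041, 0, 0, 0, 0, 1], [-0.131, -0.063, 0, 0, 0, 0, 1], [-0.133, -0.087, 0, 0, 0, 0, 1]]]}}

```text
time: 5.55
tool_pos: [0.5614, 0.0964, 0.1255]
tcp_rot: [-0.56, -3.088, -0.002]
wrist_force: [-8.8, 6.3, 14.2]
width: 0.268
grip_force: 40.6
```

>>> {"fn": "play_rows", "kwargs": {"commands": [[[0.005, -0.024, 0, 0, 0, 0, 1], [0.015, -0.045, 0, 0, 0, 0, 1], [0.031, -0.063, 0, 0, 0, 0, 1], [0.05, -0.077, 0, 0, 0, 0, 1], [0.073, -0.084, 0, 0, 0, 0, 1], [0.097, -0.086, 0, 0, 0, 0, 1], [0.12, -0.082, 0, 0, 0, 0, 1], [0.142, -0.071, 0, 0, 0, 0, 1]]]}}

```text
time: 6.35
tool_pos: [0.4672, 0.0829, 0.1256]
tcp_rot: [0.558, 3.091, -0.01]
wrist_force: [-6.4, -8.7, 15.6]
width: 0.27
grip_force: 41.0
```

>>> {"fn": "play_rows", "kwargs": {"commands": [[[0.018, 0.016, 0, 0, 0, 0, 1], [0.032, 0.035, 0, 0, 0, 0, 1], [0.039, 0.058, 0, 0, 0, 0, 1], [0.041, 0.082, 0, 0, 0, 0, 1], [0.037, 0.105, 0, 0, 0, 0, 1], [0.033, 0.114, 0, 0, 0, 0, 1], [0.033, 0.114, 0, 0, 0, 0, 1], [0.033, 0.114, 0, 0, 0, 0, 1]]]}}

```text
time: 7.15
tool_pos: [0.474, 0.1585, 0.1257]
tcp_rot: [0.559, 3.09, 0.005]
wrist_force: [-3.2, 6.7, 9.7]
width: 0.266
grip_force: 40.4
```

```bash
python3 - <<'E'
from h import *
s=bot.read_state();print(s['time'],s['tool_pos'],s['wrist_force'],s['width'])
im=bot.read_camera('top');cv2.imwrite('pics/crop3.png',cv2.resize(im[105:215,145:350],None,fx=3.9,fy=3.9,interpolation=cv2.INTER_CUBIC))
E
```

```text
7.15 [0.47398599 0.15851807 0.12572135] [-3.21635888  6.74752733  9.73660837] 0.2656099531037797
```

View pics/crop3.png

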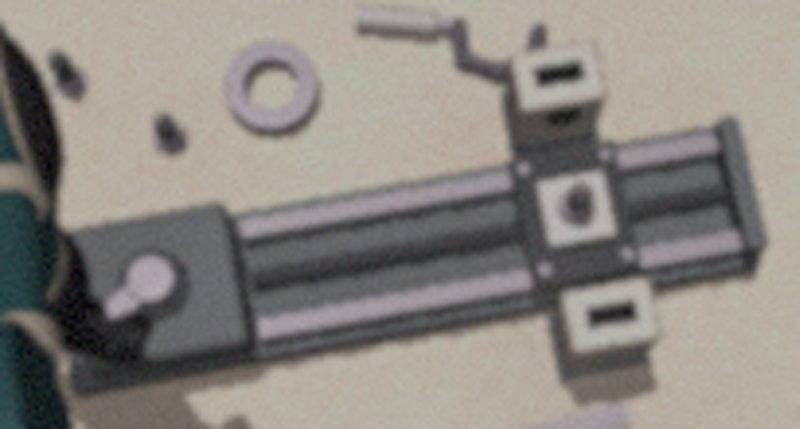

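The plate's corner screws now centre on (575,212), level with the blocks, so about 53 mm moved as planned. I'll let go and lift away.

>>> {"fn": "play_rows", "kwargs": {"commands": [[[0, 0, 0, 0, 0, 0, -1], [0, 0, 0, 0, 0, 0, -1], [0, 0, 0, 0, 0, 0, -1], [0, 0, 0, 0, 0, 0, -1], [0, 0, -0.06, 0, 0, 0, -1], [0, 0, -0.14, 0, 0, 0, -1], [0, 0, -0.2, 0, 0, 0, -1], [0, 0, -0.2, 0, 0, 0, -1]]]}}

```text
time: 8.0
tool_pos: [0.4773, 0.1577, 0.2502]
tcp_rot: [0.557, 3.081, 0.007]
wrist_force: [0.3, -0.1, 0.3]
width: 0.998
grip_force: 0.0
```

```bash
python3 - <<'E'
from h import *
s=bot.read_state();print(s['time'],s['tool_pos'],s['wrist_force'],s['width'])
im=bot.read_camera('top');cv2.imwrite('pics/crop4.png',cv2.resize(im[105:215,145:350],None,fx=3.9,fy=3.9,interpolation=cv2.INTER_CUBIC))
P=lambda x,y,z:onz('top',145+(x+.5)/3.9-.5,105+(y+.5)/3.9-.5,z)[:2]
c=np.mean([P(*p,.051) for p in [(523,169),(606,155),(545,270),(628,254)]],0)
g=(P(558,76,.095)+P(610,316,.095))/2
print(c,g,g-c)
E
```

```text
8.0 [0.47730282 0.15773916 0.25023402] [ 0.2787661  -0.05762216  0.31224111] 0.9975400447928997
[ 0.55955162 -0.15125436] [ 0.55809339 -0.151771  ] [-0.00145824 -0.00051664]
```

View pics/crop4.png

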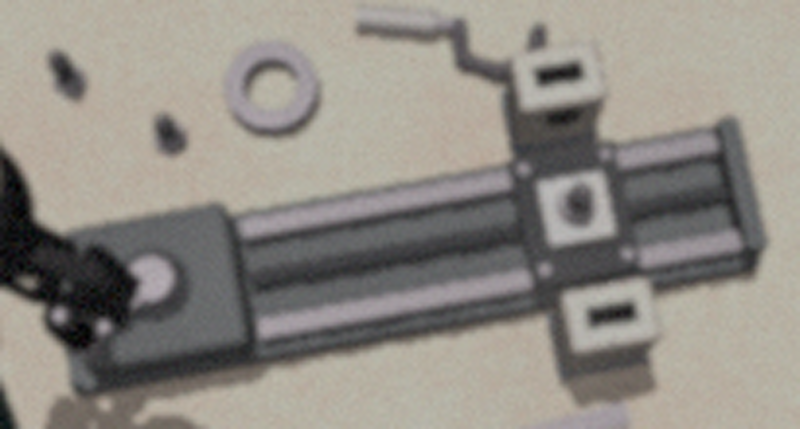

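The carriage has not moved since I let go: its plate is still at (575,212), within about 2 mm of the gauge midpoint. The gripper is clear of the grip, so I'm handing the job in.

```bash
python3 -c "
from workcell import bot
print(bot.finish_job())"
```

```text
the job is handed in; nothing more can be done
None
```

I wound the carriage about 1.9 turns with the crank, let go with the screw about 2 mm from the gauge midpoint by camera measurement, and handed the job in at about 8 s; no verdict came back.

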